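# Seat the microscope's lens barrel in the V-cradle and hold it down

## Robot

A 6-joint arm with a two-finger parallel gripper is mounted at the origin on the work surface. World frame = base frame: x ahead of the robot, y to its left, z up, the work surface at z = 0. Lengths are in m, angles in rad, forces in N, time in s.
With the tool pointing down it reaches from about 0.35 to 0.775 m from the base axis. Payload 7.3 kg.
Tool frame: the origin (TCP) lies between the finger pads; the fingertips stand robot.tcp_to_tips ahead of it and the grasp point (between the pads) lies 2 mm behind it (robot.tcp_to_tips is the distance from the TCP to the fingertips, in m); y points along the fingers, x is the direction in which the jaws open and shut, and the axes are right-handed (so a half turn about y gives the same grasp; the last joint's range is limited). The gripper opens to 92 mm and grips with 3 to 60 N. Pads are 19 mm wide; open, the fingers measure 130 mm over their backs; the gripper's body (75 mm by 190 mm) begins 47 mm behind the grasp point.
Start: joints at [-1.464, 0.342, 1.524, -0, 1.275, -0.146], TCP at [0.131, -0.508, 0.244] pointing down, gripper open.
Joint ranges: [-2.53, 2.53], [-0.77, 2.02], [0.04, 2.7], [-1, 4.14], [0.28, 2.66], [-3.11, 3.11]. Speed limits (rad/s): [2.57, 2.57, 3.14, 3.14, 3.14, 3.14].

## Interface

Orientations are given as [roll, pitch, yaw] about the fixed x, y, z axes, in that order (R = Rz(yaw) Ry(pitch) Rx(roll)).
In Python, from cell import status, read_camera, get_calibration, robot gives the robot as it stands.
- The arm moves only by the shell command python3 -m creep 'ROWS' [FORCE]. ROWS is JSON, a list of rows, each an object of numbers: "dx", "dy", "dz": the shift along the tool's x, y, z in m; "rx", "ry", "rz": the turn, a rotation vector about the tool's x, y, z in rad; "gripper": the opening, from 0 (shut) to 1 (fully open). A call has 1 to 20 rows; each row is the pose to reach, as a shift and turn from the pose commanded when the call began, along the tool's axes at that moment; what a row does not reach only later rows make up. A row lasts 1/8 s, in which the tool goes at most 62.5 mm and 10.7 degrees, less where a joint would pass 70% of its speed; a pose out of reach is approached as far as the arm can. A call with a gripper value outside its range is refused whole. The fingers move at their own pace and stop on an object; FORCE is the grip in N (left out, the last holds). Time passes only in rows, so rows that repeat a pose let the fingers close. It gives the time, the measured TCP pose, the force and the opening at its end, in the units of the state.
- status.observe(): the state, without advancing time (a new reading comes with each control period).
- read_camera(name): name is "scene" or "top"; returns (picture, depth): 384x512x3 uint8, red, green, blue; 384x512 float32, m along the optical axis (not along the pixel's ray), 0 where there is no reading.
- get_calibration(name): a dict with "fx", "fy", "cx", "cy" (pixels), "xyz" and "rotation" of the camera in the world. Camera axes: x right, y down, z forward; pixel columns grow to the right and rows downward; lengths in m; the calibration is good to about 2 mm. A picture is of the moment at which its call begins. get_calibration takes no time and is no camera call.
- robot.hand_in(): hands the job in, once; it reports no verdict.
The state is a dict: "time": time; "qpos": joint angles; "qvel": joint speeds; "joint_efforts": joint torques, N m; "tool_pos": TCP position; "tool_rot": TCP orientation; "contact_force": force on the tool from outside, world axes, zero at the start; "torque": the same for the moment, N m; "opening": finger opening in m.
Only numpy, scipy, OpenCV 4.12 (cv2) and the standard library are available. Lean on these libraries where they do the work, as an engineer would, in place of code of your own. Each camera call takes 0.05 s, during which the arm holds its last target.

## Task

The locking ring of the board microscope's zoom lens is stuck and I want to undo it: lift the black lens barrel out of the white tray and lay it lengthwise in the steel V-cradle, with its brass knurled ring sticking out beyond the open end (the end without the upright stop plate). Press it straight down with about a kilo's push so that it bears on both flanks of the V along its whole length, not forcing it, and finish while still holding it pressed there: do not let go. Don't drop the lens or lay it on the bench, and leave the other things on the bench where they are.

Things in the scene. Friction and masses are not known exactly. Their poses are not given: they have to be found in the camera images.
- lens: Zoom lens barrel, loose, 0.17 to 0.31 kg. Origin on its axis at mid tube (white line); x axis along the barrel towards the brass ring, rolled about x by any angle. Black tube 40 mm diameter, x = -62 to +62 mm; brass ring 50 mm diameter, x = +62 to +86; silver bezel 34 mm diameter, x = -70 to -62. Centre of mass at about x = +14. Sturdy: may be gripped or pressed anywhere on the tube
- lens_ring (a point): Middle of the brass knurled ring, on the barrel's axis, 74 mm from the lens's origin
- rest: White tray, 200 x 110 mm, walls 15 mm high, fixed; the lens lies in it at the start, ring towards the tray's +x. Origin under its centre, on the bench; x along its length, z up. Two orange notched pads (x = -50 to -30 and +30 to +50 mm, 64 mm wide, 40 mm high) carry the tube with its axis 50 mm above the bench; between the pads only the 4 mm tray floor
- cradle: V-cradle, screwed down. Origin under its centre, on the bench; x along the V towards its open end, z up. Dark base plate 184 x 100 x 15 mm; two steel 90 degree V saddles in line, x = -50 to -28 and +28 to +50 mm, 80 mm wide, tops 54 mm above the bench; between them only the base plate, so fingers fit round the barrel there. Upright stop plate 60 mm wide, 72 mm high, inner face at x = -77
- cradle_open (a point): Point on the axis of a seated lens above the open end of the V, 50 mm from cradle_seat along the cradle's x
- v_left: The flanks of both saddles on the cradle's +y side (same origin and axes as the cradle)
- v_right: The flanks of both saddles on the cradle's -y side (same origin and axes as the cradle)
- bottle: Bystander: clear plastic bottle, 60 mm diameter, 165 mm tall, standing; origin under it
- jar: Bystander: small amber jar, 38 mm diameter, 40 mm tall, standing between tray and cradle; origin under it
- tube: Bystander: aluminium extension tube, 32 mm diameter, 35 mm tall, standing between tray and cradle; origin under it
- driver: Bystander: green screwdriver, 160 mm long, lying between tray and cradle, handle towards the robot
- dish: Bystander: steel dish, 130 mm diameter, 22 mm high; origin under it
- fan: Bystander: black cooling fan, 80 x 80 x 25 mm, standing on edge; origin under it
- meter: Bystander: blue multimeter, 180 x 86 x 36 mm, lying; origin under it
- cradle_seat (a point): Where the lens's origin belongs: on the axis of a seated 40 mm tube, 60 mm above the cradle's origin. It leaves 7 mm from bezel to stop plate and 12 mm from ring to saddle. The V's flanks are ground, oiled steel, rigid and slippery (friction about 0.2): the tube slides down them to its seat, but held sideways it bears on one flank more than on the other
Things that resemble listed ones, but are neither listed nor needed, are in the scene too. Several things look just like the rest: the one meant starts farthest from the robot's base.

How it is judged:
By the outcome, as a careful person would: the job done as asked, in the order asked, and still so for the second after the job is handed in, while the arm keeps its last pose, push and grip.
It also fails if it takes over 51 s, if anything falls off the work surface, if the arm or the gripper's body presses on something with over 40 N, if the wrist force passes 120 N, or if a joint passes its speed limit or range.

## Working session

There is one attempt and no reset: what is moved stays moved. The work goes in short steps, Python scripts to look and compute and a shell command to move; the robot and the scene stay as the last step left them, time stands still between calls to the robot, and variables do not carry over. Pictures are saved under pics/ and viewed, and the job is handed in when it is done.

```bash
ls; mkdir -p pics; python3 - <<'E'
from cell import status, read_camera, get_calibration, robot
import cv2,numpy as np
s=status.observe();print(s); print(robot.tcp_to_tips)
for n in("scene","top"):
    p,d=read_camera(n); np.savez(f"{n}0.npz",p=p,d=d)
    cv2.imwrite(f"pics/{n}0.png",cv2.resize(p[:,:,::-1],(800,600),interpolation=cv2.INTER_CUBIC))
    print(n,get_calibration(n))
E
```

```text
pics
{'time': 0.0, 'qpos': array([-1.46398533e+00,  3.42727225e-01,  1.52499061e+00, -4.01815852e-05,
        1.27538550e+00, -1.46027361e-01]), 'qvel': array([ 0.00068974,  0.00168118,  0.00015177,  0.00015491, -0.00052865,
        0.00174633]), 'joint_efforts': array([-1.74886478e-03, -4.31247389e+01, -2.44218242e+01,  7.16342381e-02,
        5.59303060e-02, -1.20354375e-04]), 'tool_pos': array([ 0.1312871 , -0.50794011,  0.24305182]), 'tool_rot': array([-1.57061452e+00,  1.50019381e-03, -1.31794611e+00]), 'contact_force': array([-0.91960183, -0.26054975, -0.38961386]), 'torque': array([ 0.02688446,  0.04520863, -0.05150184]), 'opening': 0.09215633251523922}
0.017
scene {'fx': 458.67977153229697, 'fy': 458.67977153229697, 'cx': 252.3415636500607, 'cy': 188.9445835742764, 'xyz': array([ 0.99225365, -0.46625151,  1.22061742]), 'rotation': array([-2.61193667,  0.0045471 ,  0.84922633])}
top {'fx': 380.0781889044768, 'fy': 380.0781889044768, 'cx': 253.7352627999782, 'cy': 190.62533956728825, 'xyz': array([ 0.34155548, -0.05179096,  1.39920909]), 'rotation': array([-3.02931606,  0.02111139, -1.54890037])}
```

View pics/scene0.png

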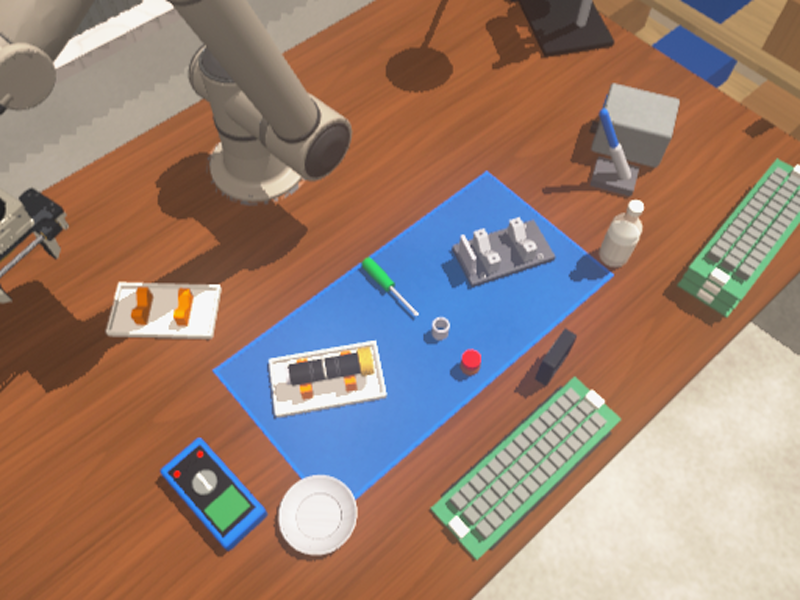

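View pics/top0.png

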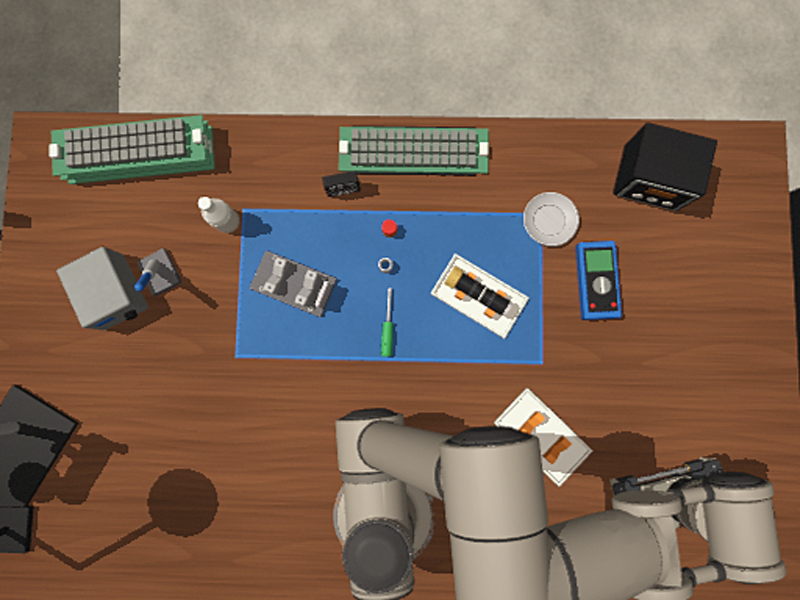

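```bash
cat > h.py <<'E'
import numpy as np,cv2
from scipy.spatial.transform import Rotation as R
from cell import get_calibration
def cam(n):
    c=get_calibration(n); return c,R.from_euler('xyz',c['rotation']).as_matrix()
def cloud(n,d):
    c,M=cam(n); v,u=np.mgrid[:d.shape[0],:d.shape[1]]
    P=np.stack([(u-c['cx'])/c['fx']*d,(v-c['cy'])/c['fy']*d,d],-1)
    return P@M.T+c['xyz']
def proj(n,p):
    c,M=cam(n); q=(np.atleast_2d(p)-c['xyz'])@M
    return np.stack([q[:,0]/q[:,2]*c['fx']+c['cx'],q[:,1]/q[:,2]*c['fy']+c['cy']],-1)
def atz(n,u,v,z):
    c,M=cam(n); r=M@np.array([(u-c['cx'])/c['fx'],(v-c['cy'])/c['fy'],1.]); return c['xyz']+r*(z-c['xyz'][2])/r[2]
def crop(p,x0,y0,w,h,k,fn):
    im=cv2.resize(p[y0:y0+h,x0:x0+w,::-1],None,fx=k,fy=k,interpolation=cv2.INTER_CUBIC)
    for i in range(0,w,10): cv2.putText(im,str(x0+i),(i*k,8),0,.3,(255,255,255),1);cv2.line(im,(i*k,10),(i*k,16),(255,255,255),1)
    for i in range(0,h,10): cv2.putText(im,str(y0+i),(0,i*k+4),0,.3,(255,255,255),1)
    cv2.imwrite(fn,im)
E
python3 - <<'E'
from h import *
t=np.load('top0.npz');s=np.load('scene0.npz')
crop(t['p'],150,155,75,55,10,'pics/t_cr.png')
crop(t['p'],270,155,75,60,10,'pics/t_lens.png')
crop(s['p'],282,130,80,60,10,'pics/s_cr.png')
crop(s['p'],168,210,80,60,10,'pics/s_lens.png')
for n,a in(('top',t),('scene',s)):
    P=cloud(n,a['d']); 
    print(n, P[235,180] if n=='top' else P[260,300])
E
```

```text
top [ 0.32942071  0.24866275 -0.00122926]
scene [ 0.71642106 -0.05183707  0.00191914]
```

View pics/t_cr.png

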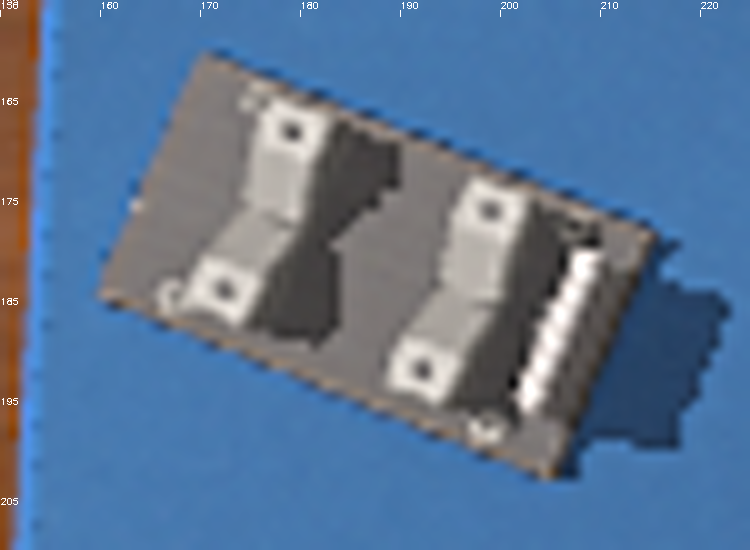

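View pics/t_lens.png

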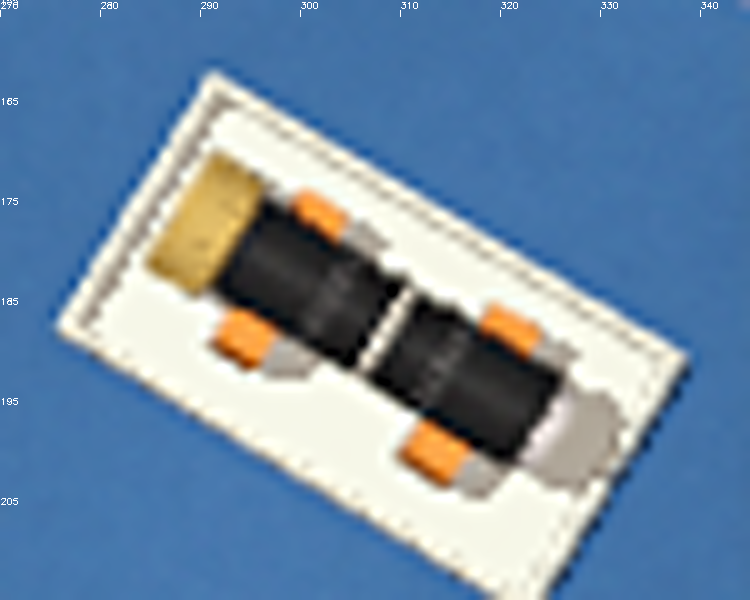

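View pics/s_cr.png

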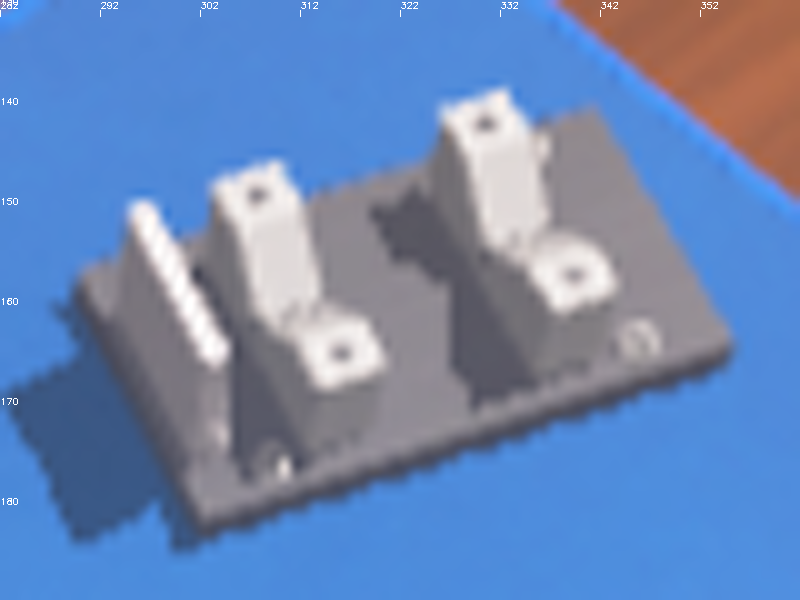

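View pics/s_lens.png

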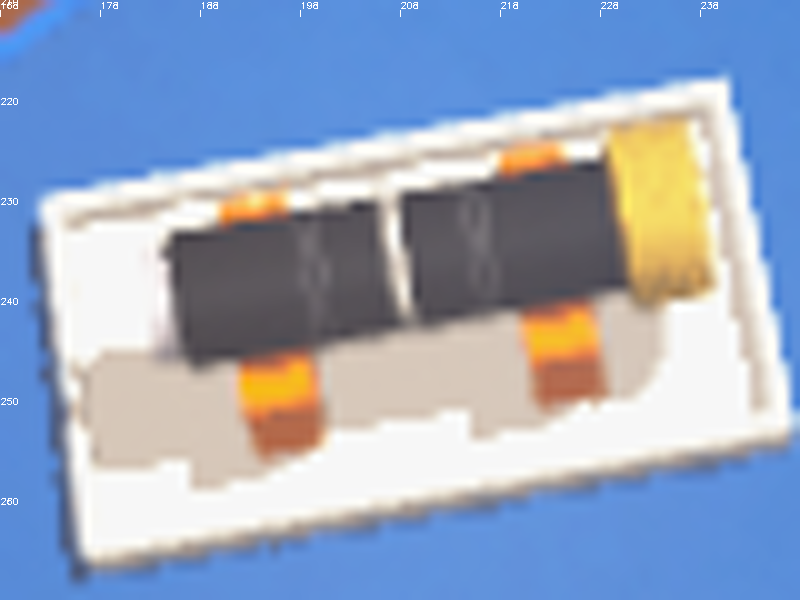

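```bash
cat > m.py <<'E'
from h import *
def px(c,o,k=10): return ((c[0]+.5)/k-.5+o[0],(c[1]+.5)/k-.5+o[1])
def pts(n,o,L,z):
    return np.array([atz(n,*px(c,o),z) for c in L])
np.set_printoptions(precision=4,suppress=True)
def yaw(v): return np.degrees(np.arctan2(v[1],v[0]))
print('CRADLE')
for n,o,L in(('top',(150,155),[(292,131),(225,289),(490,209),(423,370)]),('scene',(282,130),[(485,123),(573,274),(257,195),(341,352)])):
    P=pts(n,o,L,.054); print(n,P[:,:2].tolist(),'c',P.mean(0),'yaw',yaw(P[0]+P[1]-P[2]-P[3]),'len',np.linalg.norm(P[0]+P[1]-P[2]-P[3])/2,'w',np.linalg.norm(P[0]-P[1]+P[2]-P[3])/2)
P=pts('top',(150,155),[(207,52),(657,237),(551,478),(103,297)],.015);print('plate',P.mean(0),yaw(P[0]+P[3]-P[1]-P[2]),np.linalg.norm(P[0]-P[1]),np.linalg.norm(P[2]-P[1]))
P=pts('scene',(282,130),[(592,105),(85,275),(200,525),(735,340)],.015);print('plate',P.mean(0),yaw(P[0]+P[3]-P[1]-P[2]),np.linalg.norm(P[0]-P[1]),np.linalg.norm(P[2]-P[1]))
print('LENS')
for n,o,L in(('top',(270,155),[(389.5,329),(238,241),(542,420)]),('scene',(168,210),[(396,263),(616,228),(182,300)])):
    P=pts(n,o,L,.05);print(n,P,'yaw',yaw(P[1]-P[2]),np.linalg.norm(P[1]-P[2]))
P=pts('scene',(168,210),[(730,80),(40,198),(80,565),(793,440)],.015);print('tray',P.mean(0),yaw(P[0]+P[3]-P[1]-P[2]),np.linalg.norm(P[0]-P[1]),np.linalg.norm(P[2]-P[1]))
P=pts('top',(270,155),[(213,72),(690,355),(58,326)],.015);print('tray',(P[1]+P[2])/2,yaw(P[0]-P[1]),np.linalg.norm(P[0]-P[1]),np.linalg.norm(P[2]-P[0]))
for n,uv in (('jar',[(389,228)]),):
    pass
t=np.load('top0.npz');C=cloud('top',t['d'])
for nm,(a,b) in dict(jar=(389,227),tube=(386,264),drvhandle=(387,340),drvtip=(390,290),bottle=(208,203),dish=(551,200),fan=(341,180)).items():
    print(nm,C[int(b/1.5625),int(a/1.5625)])
s=np.load('scene0.npz');D=cloud('scene',s['d'])
# cylinder tops by depth
for nm,K in(('top',C),('scene',D)):
    m=(K[...,2]>.062)&(K[...,2]<.09)&(abs(K[...,0]-.34)<.25)&(abs(K[...,1]+.21)<.25)
    print(nm,m.sum(), K[m].mean(0) if m.any() else '')
E
python3 m.py
```

```text
CRADLE
top [[0.5705976049902145, 0.2518696446370947], [0.5127774201285655, 0.27347102146895885], [0.5435453998462758, 0.17923577773061478], [0.4849625840423524, 0.2010339151837099]] c [0.528  0.2264 0.054 ] yaw 69.28296765587342 len 0.07754995079970477 w 0.06211516804315922
scene [[0.5089125174997389, 0.27621463569920857], [0.566469230154584, 0.2550101616995638], [0.4811605022827711, 0.20333763065010568], [0.539473382167261, 0.1813201417876683]] c [0.524 0.229 0.054] yaw 69.51759727038825 len 0.07822918466172592 w 0.0618342553704715
plate [0.5277 0.2263 0.015 ] 68.99074367489594 0.1824188521432704 0.09678361064144676
plate [0.5261 0.2298 0.015 ] 70.17204865569344 0.1798144905648347 0.09802385203314251
LENS
top [[ 0.5083 -0.215   0.05  ]
 [ 0.5389 -0.1608  0.05  ]
 [ 0.4767 -0.2692  0.05  ]] yaw 60.16159025831926 0.12500527437016729
scene [[ 0.5045 -0.2123  0.05  ]
 [ 0.537  -0.1593  0.05  ]
 [ 0.4739 -0.2639  0.05  ]] yaw 58.90746923935113 0.12206842709446773
tray [ 0.5062 -0.2115  0.015 ] 59.28683124126879 0.20310760246958706 0.11424252109647015
tray [ 0.5082 -0.2134  0.015 ] 59.814813462750486 0.20229213928204998 0.11053847139038574
jar [0.6614 0.0049 0.0398]
tube [0.5829 0.0081 0.0013]
drvhandle [0.3994 0.0028 0.0272]
drvtip [ 0.5178 -0.0012  0.0119]
bottle [0.6807 0.3875 0.1627]
dish [ 0.74   -0.3806  0.0084]
fan [0.7584 0.1128 0.084 ]
top 415 [ 0.5135 -0.2005  0.069 ]
scene 668 [ 0.5138 -0.203   0.0704]
```

```bash
cat > to.py <<'E'
import sys
from h import *
from cell import status
np.set_printoptions(precision=4,suppress=True)
def delta(p,yaw_deg,pos=None,rot=None):
    s=status.observe(); M=R.from_euler('xyz',s['tool_rot'] if rot is None else rot).as_matrix()
    T=(R.from_euler('z',yaw_deg,degrees=True)*R.from_euler('x',-90,degrees=True)).as_matrix()
    d=M.T@(np.array(p)-(s['tool_pos'] if pos is None else pos)); rv=R.from_matrix(M.T@T).as_rotvec()
    print('t',s['time'],'pos',s['tool_pos'],'rotdeg',np.degrees(s['tool_rot']),'F',s['contact_force'],'open',s['opening'])
    print('dxyz',d,'rot',rv)
if __name__=='__main__': delta([float(a) for a in sys.argv[1:4]],float(sys.argv[4]))
E
python3 to.py 0.510 -0.2077 0.19 -30.5
```

```text
t 0.1 pos [ 0.1313 -0.508   0.2431] rotdeg [-89.9901   0.0798 -75.5135] F [0.0784 0.6148 0.1426] open 0.09190490270703583
dxyz [-0.1959  0.0535  0.4418] rot [-0.0007 -0.7856 -0.0013]
```

```bash
python3 -m creep '[{"dx":-0.196,"dy":0,"dz":0.442,"ry":-0.785,"gripper":1},{"dx":-0.196,"dy":0,"dz":0.442,"ry":-0.785,"gripper":1},{"dx":-0.196,"dy":0,"dz":0.442,"ry":-0.785,"gripper":1},{"dx":-0.196,"dy":0,"dz":0.442,"ry":-0.785,"gripper":1},{"dx":-0.196,"dy":0,"dz":0.442,"ry":-0.785,"gripper":1},{"dx":-0.196,"dy":0,"dz":0.442,"ry":-0.785,"gripper":1},{"dx":-0.196,"dy":0,"dz":0.442,"ry":-0.785,"gripper":1},{"dx":-0.196,"dy":0,"dz":0.442,"ry":-0.785,"gripper":1},{"dx":-0.196,"dy":0.053,"dz":0.442,"ry":-0.785,"gripper":1},{"dx":-0.196,"dy":0.053,"dz":0.442,"ry":-0.785,"gripper":1},{"dx":-0.196,"dy":0.053,"dz":0.442,"ry":-0.785,"gripper":1},{"dx":-0.196,"dy":0.053,"dz":0.442,"ry":-0.785,"gripper":1}]' 30
python3 to.py 0.510 -0.2077 0.19 -30.5
python3 - <<'E'
from h import *
from cell import read_camera
for n,b in(('top',(260,140,90,75)),('scene',(160,150,110,110))):
    p,d=read_camera(n); np.savez(f"{n}1.npz",p=p,d=d); k=8 if n=='top' else 5
    crop(p,*b,k,f'pics/{n}1.png')
E
```

```text
t 0.1 pos [ 0.1313 -0.508   0.2431] rotdeg [-89.9901   0.0798 -75.5135] F [0.0784 0.6148 0.1426] open 0.09190490270703583
dxyz [-0.1959  0.0535  0.4418] rot [-0.0007 -0.7856 -0.0013]invalid input at $[0]: expected keys dx, dy, dz, rx, ry, rz, gripper
```

View pics/scene1.png

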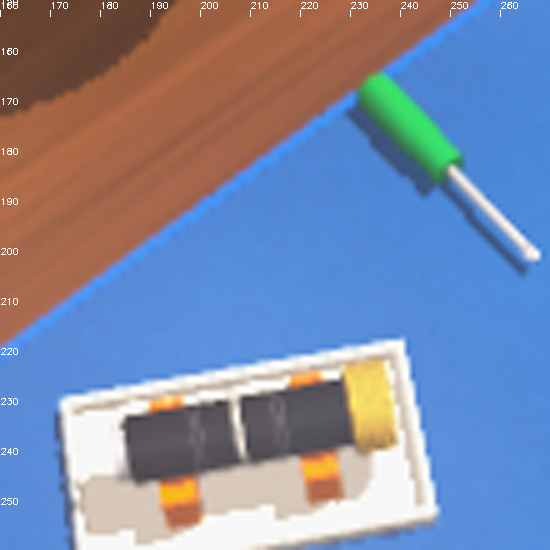

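View pics/top1.png

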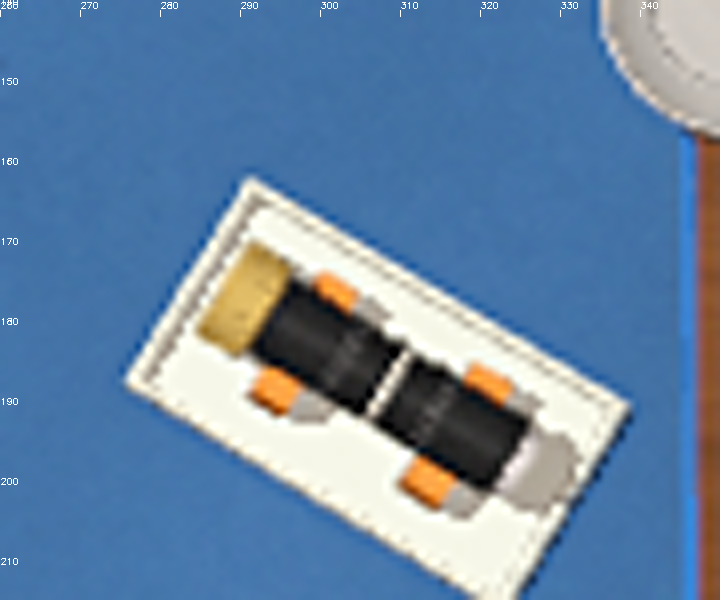

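The call was refused: every row needs all seven keys. The pictures show nothing has moved; the white line is still near scene (208,236) and top (309,187). I'll repeat the move with full rows.

```bash
python3 -m creep '[{"dx":-0.196,"dy":0,"dz":0.442,"rx":0,"ry":-0.785,"rz":0,"gripper":1},{"dx":-0.196,"dy":0,"dz":0.442,"rx":0,"ry":-0.785,"rz":0,"gripper":1},{"dx":-0.196,"dy":0,"dz":0.442,"rx":0,"ry":-0.785,"rz":0,"gripper":1},{"dx":-0.196,"dy":0,"dz":0.442,"rx":0,"ry":-0.785,"rz":0,"gripper":1},{"dx":-0.196,"dy":0,"dz":0.442,"rx":0,"ry":-0.785,"rz":0,"gripper":1},{"dx":-0.196,"dy":0,"dz":0.442,"rx":0,"ry":-0.785,"rz":0,"gripper":1},{"dx":-0.196,"dy":0,"dz":0.442,"rx":0,"ry":-0.785,"rz":0,"gripper":1},{"dx":-0.196,"dy":0,"dz":0.442,"rx":0,"ry":-0.785,"rz":0,"gripper":1},{"dx":-0.196,"dy":0.053,"dz":0.442,"rx":0,"ry":-0.785,"rz":0,"gripper":1},{"dx":-0.196,"dy":0.053,"dz":0.442,"rx":0,"ry":-0.785,"rz":0,"gripper":1},{"dx":-0.196,"dy":0.053,"dz":0.442,"rx":0,"ry":-0.785,"rz":0,"gripper":1},{"dx":-0.196,"dy":0.053,"dz":0.442,"rx":0,"ry":-0.785,"rz":0,"gripper":1}]' 30
python3 to.py 0.510 -0.2077 0.19 -30.5
python3 - <<'E'
from h import *
from cell import read_camera
for n,b in(('top',(260,140,90,75)),('scene',(160,150,110,110))):
    p,d=read_camera(n); np.savez(f"{n}1.npz",p=p,d=d); k=8 if n=='top' else 5
    crop(p,*b,k,f'pics/{n}2.png')
E
```

```text
time: 1.7
tool_pos: [0.5108, -0.209, 0.1927]
tool_rot: [-1.571, -0.003, -0.534]
contact_force: [0.3, 0.6, 0.4]
opening: 0.0921
t 1.7 pos [ 0.5108 -0.209   0.1927] rotdeg [-90.002   -0.1972 -30.6021] F [0.3403 0.6487 0.3625] open 0.09208858065897949
dxyz [-0.0014  0.0027  0.0008] rot [ 0.     -0.0018  0.0034]
```

View pics/scene2.png

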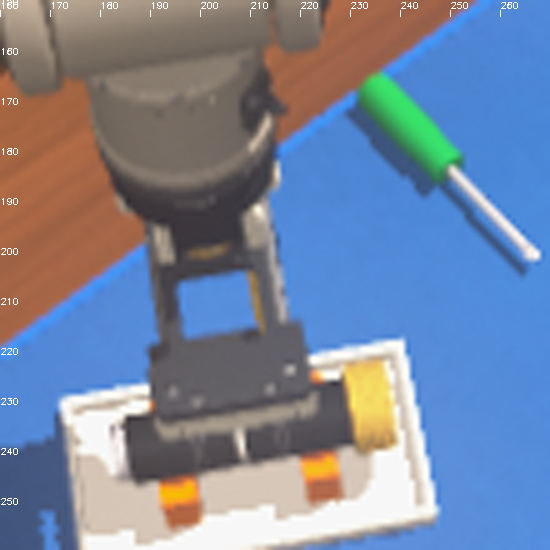

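View pics/top2.png

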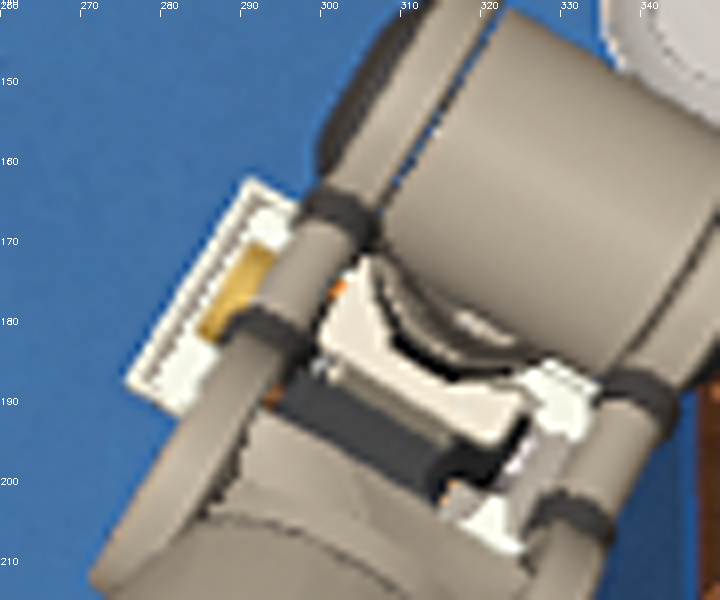

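```bash
python3 - <<'E'
from h import *
from cell import status
np.set_printoptions(precision=3,suppress=True)
s=status.observe();M=R.from_euler('xyz',s['tool_rot']).as_matrix()
for n in('scene','top'):
    a=np.load(n+'1.npz');b=np.load(n+'0.npz')
    C=(cloud(n,a['d'])-s['tool_pos'])@M
    m=(abs(a['d']-b['d'])>.03)&(a['d']>0)&(abs(C)<.2).all(-1)&(C[...,1]>-.12)
    Q=C[m]; print(n,len(Q))
    for y0 in np.arange(-.12,.03,.01):
        q=Q[(Q[:,1]>=y0)&(Q[:,1]<y0+.01)]
        if len(q)>2: print('%.2f'%y0,len(q),'x',np.percentile(q[:,0],[2,50,98]),'z',np.percentile(q[:,2],[2,50,98]))
E
```

```text
scene 1090
-0.12 29 x [0.008 0.014 0.017] z [-0.02   0.017  0.026]
-0.11 56 x [0.008 0.012 0.016] z [-0.024 -0.003  0.025]
-0.10 589 x [0.012 0.071 0.093] z [-0.033  0.001  0.034]
-0.09 94 x [0.009 0.069 0.094] z [-0.034  0.002  0.033]
-0.08 120 x [-0.017  0.05   0.092] z [-0.034  0.001  0.036]
-0.07 87 x [-0.023  0.019  0.085] z [-0.03   0.025  0.031]
-0.06 46 x [0.083 0.085 0.086] z [-0.034  0.002  0.035]
-0.00 3 x [0.059 0.059 0.06 ] z [-0.002  0.007  0.01 ]
top 240
-0.12 9 x [-0.049 -0.049 -0.048] z [-0.019 -0.005  0.022]
-0.11 11 x [-0.049 -0.049 -0.044] z [-0.021  0.008  0.024]
-0.10 130 x [-0.07  -0.059 -0.048] z [-0.029  0.001  0.028]
-0.09 16 x [-0.069 -0.062 -0.049] z [-0.026  0.006  0.031]
-0.08 32 x [-0.064 -0.055 -0.047] z [-0.035  0.     0.036]
-0.07 11 x [-0.056 -0.042 -0.037] z [-0.03   0.029  0.033]
```

```bash
python3 to.py 0.510 -0.2077 0.048 -30.5
```

```text
t 1.8 pos [ 0.5106 -0.2088  0.1923] rotdeg [-90.0026  -0.1618 -30.5898] F [-0.2101 -0.1444  1.3476] open 0.09176762670617589
dxyz [-0.0015  0.1443  0.0006] rot [ 0.     -0.0016  0.0028]
```

```bash
python3 -m creep '[{"dx":-0.001,"dy":0.05,"dz":0,"rx":0,"ry":0,"rz":0,"gripper":1},{"dx":-0.001,"dy":0.1,"dz":0,"rx":0,"ry":0,"rz":0,"gripper":1},{"dx":-0.001,"dy":0.13,"dz":0,"rx":0,"ry":0,"rz":0,"gripper":1},{"dx":-0.001,"dy":0.144,"dz":0,"rx":0,"ry":0,"rz":0,"gripper":1},{"dx":-0.001,"dy":0.144,"dz":0,"rx":0,"ry":0,"rz":0,"gripper":1},{"dx":-0.001,"dy":0.144,"dz":0,"rx":0,"ry":0,"rz":0,"gripper":1}]' 30
python3 to.py 0.510 -0.2077 0.048 -30.5
python3 - <<'E'
from h import *
from cell import read_camera
for n,b in(('scene',(160,190,110,85)),):
    p,d=read_camera(n); np.savez(f"{n}1.npz",p=p,d=d); k=7
    crop(p,*b,k,f'pics/{n}3.png')
E
```

```text
time: 2.55
tool_pos: [0.5103, -0.2081, 0.0482]
tool_rot: [-1.571, -0.003, -0.533]
contact_force: [-0.1, -0.1, 0.7]
opening: 0.092
t 2.55 pos [ 0.5103 -0.2081  0.0482] rotdeg [-90.0017  -0.1648 -30.5435] F [-0.0502 -0.0779  0.7021] open 0.09201272435704526
dxyz [-0.0005  0.0002  0.0002] rot [ 0.     -0.0008  0.0029]
```

View pics/scene3.png

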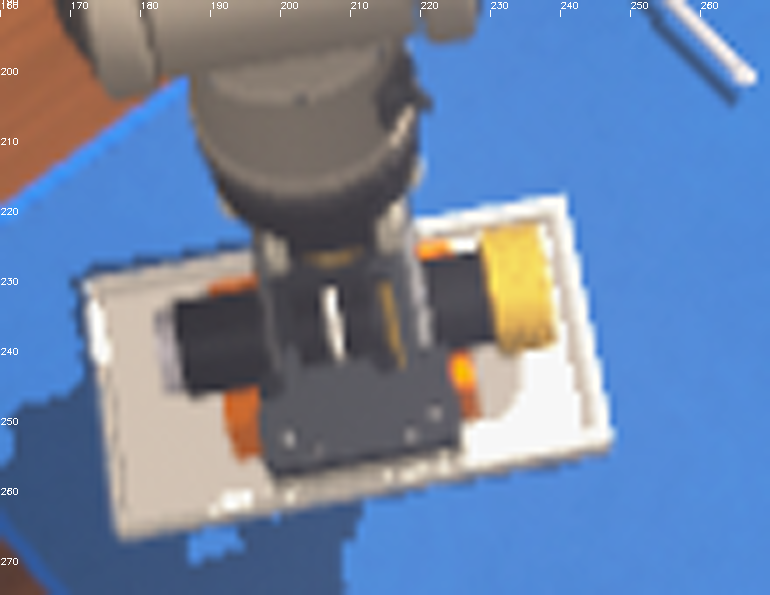

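```bash
python3 -m creep '[{"dx":0,"dy":0,"dz":0,"rx":0,"ry":0,"rz":0,"gripper":0.5},{"dx":0,"dy":0,"dz":0,"rx":0,"ry":0,"rz":0,"gripper":0.35},{"dx":0,"dy":0,"dz":0,"rx":0,"ry":0,"rz":0,"gripper":0.35},{"dx":0,"dy":0,"dz":0,"rx":0,"ry":0,"rz":0,"gripper":0.35},{"dx":0,"dy":0,"dz":0,"rx":0,"ry":0,"rz":0,"gripper":0.35},{"dx":0,"dy":0,"dz":0,"rx":0,"ry":0,"rz":0,"gripper":0.35}]' 12
cat > st.py <<'E'
from h import *
from cell import status
np.set_printoptions(precision=4,suppress=True)
s=status.observe();M=R.from_euler('xyz',s['tool_rot']).as_matrix()
print('t',s['time'],'pos',s['tool_pos'],'rotdeg',np.degrees(s['tool_rot']),'open',s['opening'],'\nFtool',M.T@s['contact_force'],'Ttool',M.T@s['torque'])
E
python3 st.py
```

```text
time: 3.35
tool_pos: [0.5093, -0.2075, 0.0467]
tool_rot: [-1.571, 0.0, -0.533]
contact_force: [-1.5, -0.0, 0.7]
opening: 0.0397
t 3.35 pos [ 0.5093 -0.2075  0.0467] rotdeg [-90.0041   0.0171 -30.5408] open 0.0396771963613711 
Ftool [-1.2341 -0.6682 -0.7644] Ttool [ 0.0121 -0.0056  0.0092]
```

```bash
python3 -m creep '[{"dx":0,"dy":0,"dz":0,"rx":0,"ry":0,"rz":0,"gripper":0.3},{"dx":0,"dy":0,"dz":0,"rx":0,"ry":0,"rz":0,"gripper":0.3},{"dx":0,"dy":-0.01,"dz":0,"rx":0,"ry":0,"rz":0,"gripper":0.3},{"dx":0,"dy":-0.03,"dz":0,"rx":0,"ry":0,"rz":0,"gripper":0.3},{"dx":0,"dy":-0.06,"dz":0,"rx":0,"ry":0,"rz":0,"gripper":0.3},{"dx":0,"dy":-0.09,"dz":0,"rx":0,"ry":0,"rz":0,"gripper":0.3},{"dx":0,"dy":-0.11,"dz":0,"rx":0,"ry":0,"rz":0,"gripper":0.3},{"dx":0,"dy":-0.11,"dz":0,"rx":0,"ry":0,"rz":0,"gripper":0.3},{"dx":0,"dy":-0.11,"dz":0,"rx":0,"ry":0,"rz":0,"gripper":0.3}]' 40
python3 st.py
python3 - <<'E'
from h import *
from cell import read_camera
for n,b in(('scene',(160,150,110,110)),('top',(250,140,110,85))):
    p,d=read_camera(n); np.savez(f"{n}4.npz",p=p,d=d); k=7 if n=='top' else 5
    crop(p,*b,k,f'pics/{n}4.png')
E
python3 st.py
```

```text
time: 4.47
tool_pos: [0.5089, -0.2072, 0.156]
tool_rot: [-1.571, 0.001, -0.533]
contact_force: [-0.1, -0.2, -2.5]
opening: 0.0396
t 4.475 pos [ 0.5089 -0.2072  0.156 ] rotdeg [-90.0059   0.0749 -30.5368] open 0.03960901771191606 
Ftool [-0.0303  2.5097 -0.2205] Ttool [-0.0117  0.0236 -0.0619]
t 4.575 pos [ 0.5088 -0.2072  0.1556] rotdeg [-90.0061   0.1259 -30.5386] open 0.039406825690249156 
Ftool [-0.2262  2.3927  0.0966] Ttool [-0.0281  0.0027 -0.067 ]
```

View pics/scene4.png

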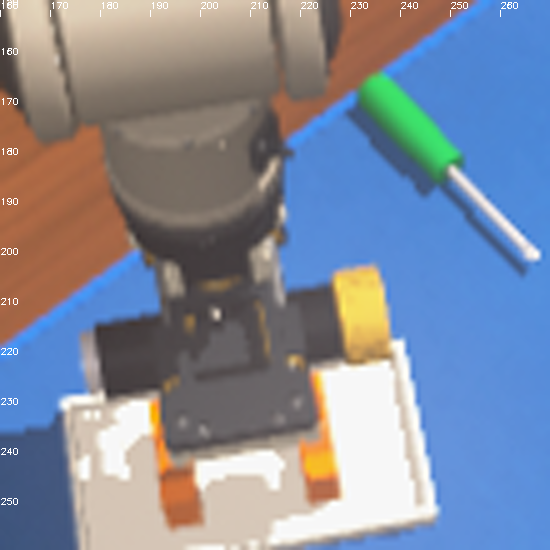

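View pics/top4.png

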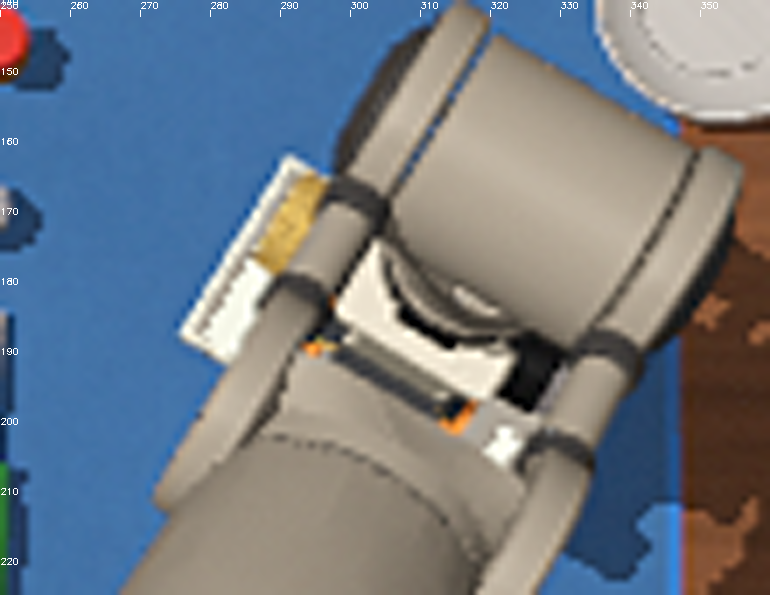

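```bash
python3 - <<'E'
from h import *
from cell import status
s=status.observe();M=R.from_euler('xyz',s['tool_rot']).as_matrix()
c=s['tool_pos']-M[:,1]*.002
for off in(.004,.007,.010):
    o=c-M[:,2]*off
    im=np.load('scene4.npz')['p'].copy()
    print(off)
    for x,r in((-.07,.017),(-.062,.02),(.062,.025),(.086,.025)):
        a=np.linspace(0,2*np.pi,60)
        q=o+M[:,2]*x+r*np.cos(a)[:,None]*M[:,0]+r*np.sin(a)[:,None]*M[:,1]
        p=proj('scene',q); print(x,p.min(0).round(1),p.max(0).round(1))
        if off==.007:
            big=globals().setdefault('big',cv2.resize(im[195:240,170:245,::-1],None,fx=10,fy=10,interpolation=cv2.INTER_CUBIC))
            cv2.polylines(big,[(((p-[170,195]+.5)*10)).astype(int)],True,(0,0,255),1)
cv2.imwrite('pics/ov.png',big)
E
```

```text
0.004
-0.07 [176.3 216.8] [178.7 229.9]
-0.062 [179.2 215.2] [182.  230.5]
0.062 [226.5 205.2] [229.7 224.2]
0.086 [235.5 203.7] [238.9 222.6]
0.007
-0.07 [175.1 217. ] [177.5 230.1]
-0.062 [178.  215.4] [180.8 230.7]
0.062 [225.4 205.4] [228.6 224.4]
0.086 [234.4 203.9] [237.7 222.8]
0.01
-0.07 [174.  217.2] [176.4 230.3]
-0.062 [176.9 215.6] [179.7 230.9]
0.062 [224.2 205.6] [227.4 224.6]
0.086 [233.3 204.1] [236.6 223. ]
```

View pics/ov.png

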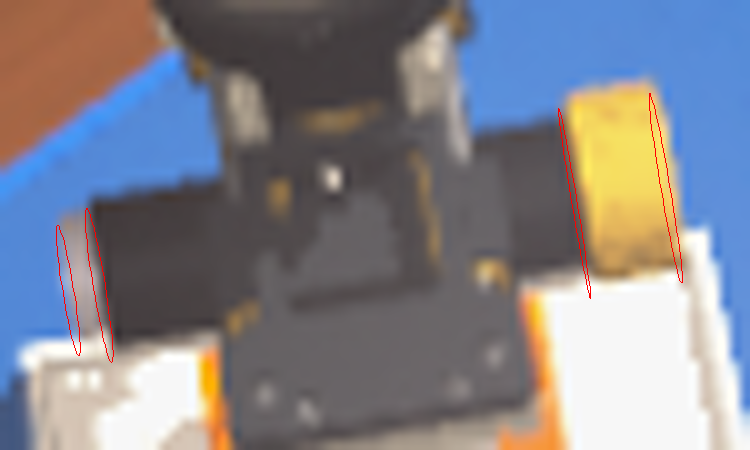

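```bash
python3 to.py 0.5271 0.2336 0.156 -20.6
```

```text
t 4.575 pos [ 0.5088 -0.2072  0.1556] rotdeg [-90.0061   0.1259 -30.5386] F [-0.1504  0.2006 -2.3922] open 0.039406825690249156
dxyz [-0.2082 -0.      0.3889] rot [-0.0001 -0.1735 -0.0022]
```

```bash
python3 -m creep '[{"dx":-0.008,"dy":0,"dz":0.015,"rx":0,"ry":-0.01,"rz":0,"gripper":0.3},{"dx":-0.025,"dy":0,"dz":0.047,"rx":0,"ry":-0.02,"rz":0,"gripper":0.3},{"dx":-0.046,"dy":0,"dz":0.086,"rx":0,"ry":-0.04,"rz":0,"gripper":0.3},{"dx":-0.069,"dy":0,"dz":0.13,"rx":0,"ry":-0.06,"rz":0,"gripper":0.3},{"dx":-0.094,"dy":0,"dz":0.175,"rx":0,"ry":-0.08,"rz":0,"gripper":0.3},{"dx":-0.119,"dy":0,"dz":0.222,"rx":0,"ry":-0.1,"rz":0,"gripper":0.3},{"dx":-0.142,"dy":0,"dz":0.266,"rx":0,"ry":-0.12,"rz":0,"gripper":0.3},{"dx":-0.165,"dy":0,"dz":0.308,"rx":0,"ry":-0.14,"rz":0,"gripper":0.3},{"dx":-0.184,"dy":0,"dz":0.344,"rx":0,"ry":-0.155,"rz":0,"gripper":0.3},{"dx":-0.198,"dy":0,"dz":0.37,"rx":0,"ry":-0.165,"rz":0,"gripper":0.3},{"dx":-0.205,"dy":0,"dz":0.384,"rx":0,"ry":-0.17,"rz":0,"gripper":0.3},{"dx":-0.208,"dy":0,"dz":0.389,"rx":0,"ry":-0.1735,"rz":0,"gripper":0.3},{"dx":-0.208,"dy":0,"dz":0.389,"rx":0,"ry":-0.1735,"rz":0,"gripper":0.3},{"dx":-0.208,"dy":0,"dz":0.389,"rx":0,"ry":-0.1735,"rz":0,"gripper":0.3},{"dx":-0.208,"dy":0,"dz":0.389,"rx":0,"ry":-0.1735,"rz":0,"gripper":0.3}]'
python3 to.py 0.5271 0.2336 0.085 -20.6; python3 st.py
```

```text
time: 6.45
tool_pos: [0.5281, 0.2324, 0.1567]
tool_rot: [-1.571, -0.0, -0.361]
contact_force: [-0.4, 0.4, -2.9]
opening: 0.039
t 6.45 pos [0.5281 0.2324 0.1567] rotdeg [-90.0116  -0.0036 -20.6671] F [-0.414   0.399  -2.9105] open 0.038970214293425974
dxyz [-0.0013  0.0717  0.0008] rot [ 0.0002 -0.0012  0.0001]
t 6.45 pos [0.5281 0.2324 0.1567] rotdeg [-90.0116  -0.0036 -20.6671] open 0.038970214293425974 
Ftool [-0.5284  2.9105  0.2278] Ttool [-0.0189 -0.0121 -0.1032]
```

```bash
python3 -m creep '[{"dx":-0.001,"dy":0.025,"dz":0.001,"rx":0,"ry":0,"rz":0,"gripper":0.3},{"dx":-0.001,"dy":0.055,"dz":0.001,"rx":0,"ry":0,"rz":0,"gripper":0.3},{"dx":-0.001,"dy":0.075,"dz":0.001,"rx":0,"ry":0,"rz":0,"gripper":0.3},{"dx":-0.001,"dy":0.082,"dz":0.001,"rx":0,"ry":0,"rz":0,"gripper":0.3},{"dx":-0.001,"dy":0.082,"dz":0.001,"rx":0,"ry":0,"rz":0,"gripper":0.3},{"dx":-0.001,"dy":0.082,"dz":0.001,"rx":0,"ry":0,"rz":0,"gripper":0.3}]'
python3 st.py
python3 - <<'E'
from h import *
from cell import read_camera
for n,b in(('scene',(275,110,100,75)),('top',(140,140,100,75))):
    p,d=read_camera(n); np.savez(f"{n}5.npz",p=p,d=d); k=8
    crop(p,*b,k,f'pics/{n}5.png')
E
python3 st.py
```

```text
time: 7.2
tool_pos: [0.528, 0.2346, 0.0757]
tool_rot: [-1.57, -0.002, -0.36]
contact_force: [0.5, -0.5, -2.0]
opening: 0.0391
t 7.2 pos [0.528  0.2346 0.0757] rotdeg [-89.9414  -0.0868 -20.6077] open 0.03912459502040694 
Ftool [ 0.6086  1.9561 -0.2939] Ttool [ 0.0192  0.0044 -0.0893]
t 7.3 pos [0.5279 0.2346 0.0756] rotdeg [-89.9453  -0.0822 -20.6024] open 0.03917529077738025 
Ftool [ 1.6304  1.2929 -0.2746] Ttool [-0.0157 -0.0183 -0.1205]
```

View pics/scene5.png

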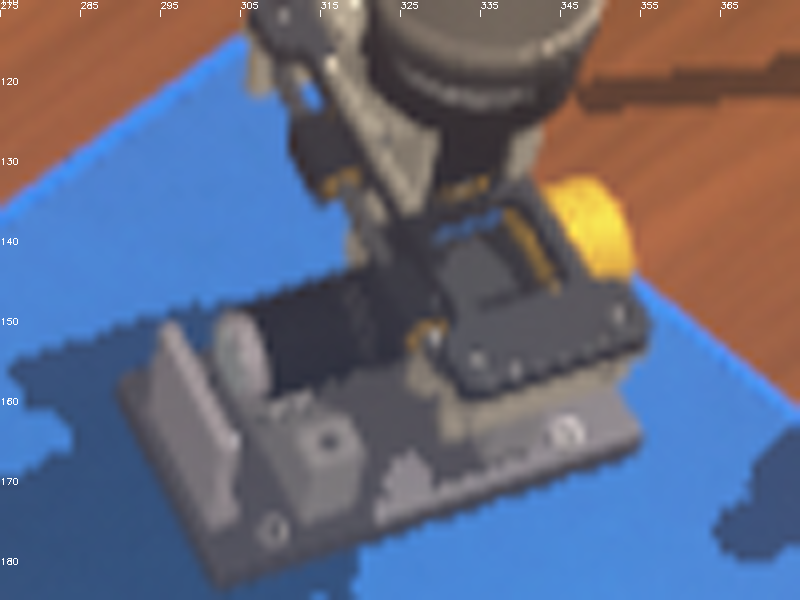

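View pics/top5.png

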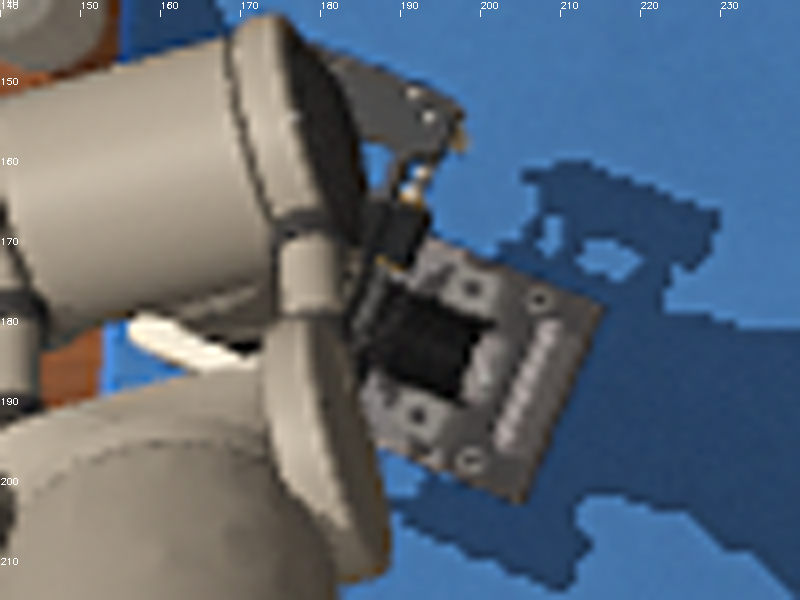

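```bash
python3 - <<'E'
from h import *
np.set_printoptions(precision=4,suppress=True)
def px(c,o,k=8): return ((c[0]+.5)/k-.5+o[0],(c[1]+.5)/k-.5+o[1])
for n,c,o,cr,yw in(('top',(477,362),(140,140),(.528,.2264),69.4),('scene',(262,352),(275,110),(.524,.229),69.4)):
    p=atz(n,*px(c,o),.0785)[:2]; d=p-np.array(cr); u=np.array([np.cos(np.radians(yw)),np.sin(np.radians(yw))]); w=np.array([-u[1],u[0]])
    print(n,p,'along(tube end, want -.062)',d@u,'lateral',d@w)
E
```

```text
top [0.5067 0.1715] along(tube end, want -.062) -0.05888734026141939 lateral 0.000658315901637669
scene [0.5038 0.1777] along(tube end, want -.062) -0.05513649797313401 lateral 0.0008088578481292927
```

```bash
python3 - <<'E'
from h import *
from cell import status
s=status.observe();M=R.from_euler('xyz',s['tool_rot']).as_matrix()
c=s['tool_pos']-M[:,1]*.003
for n,b,bias in(('scene',(285,120,75,56),(-.0015,.001,0)),('top',(175,155,50,50),(.0025,-.0015,0))):
  k=10 if n=='scene' else 12
  x0,y0,w,h=b
  big=cv2.resize(np.load(n+'5.npz')['p'][y0:y0+h,x0:x0+w,::-1],None,fx=k,fy=k,interpolation=cv2.INTER_CUBIC)
  a=np.linspace(0,2*np.pi,60)
  def draw(q,col,closed=True):
    p=proj(n,q+np.array(bias)); cv2.polylines(big,[((p-[x0,y0]+.5)*k).astype(int)],closed,col,1)
  for off,col in((.006,(0,0,255)),(.002,(0,255,0))):
    o=c-M[:,2]*off
    for x,r in((-.07,.017),(-.062,.02),(.086,.025)):
        draw(o+M[:,2]*x+r*np.cos(a)[:,None]*M[:,0]+r*np.sin(a)[:,None]*M[:,1],col)
  A=R.from_euler('z',69.4,degrees=True).as_matrix(); O=np.array([.5255,.2280,0])
  draw(O+np.array([[-.092,-.05,.015],[.092,-.05,.015],[.092,.05,.015],[-.092,.05,.015]])@A.T,(255,255,0))
  for xs in(-.039,.039):
    for ys in(-.031,.031): draw(O+(np.array([xs,ys,.054])+.003*np.c_[np.cos(a),np.sin(a),0*a])@A.T,(255,255,0))
  draw(O+np.array([[-.077,-.03,.072],[-.077,.03,.072]])@A.T,(255,0,255),False)
  cv2.imwrite(f'pics/ov_{n}.png',big)
E
```

```text
(no output)
```

View pics/ov_scene.png

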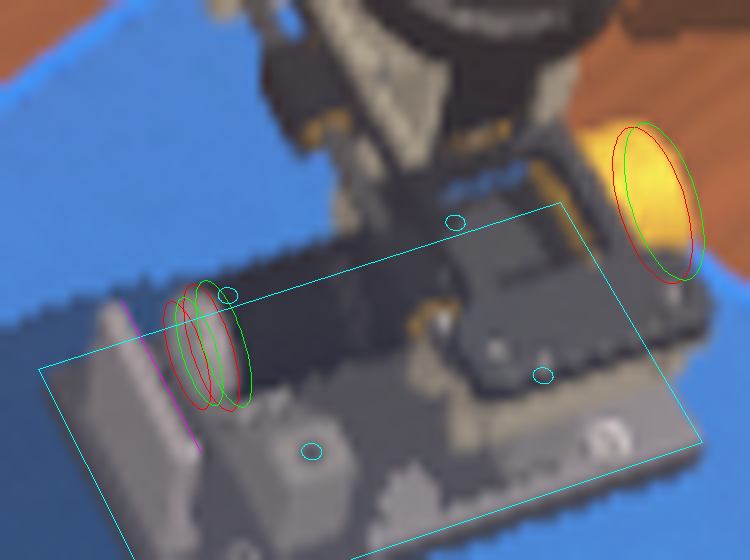

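View pics/ov_top.png

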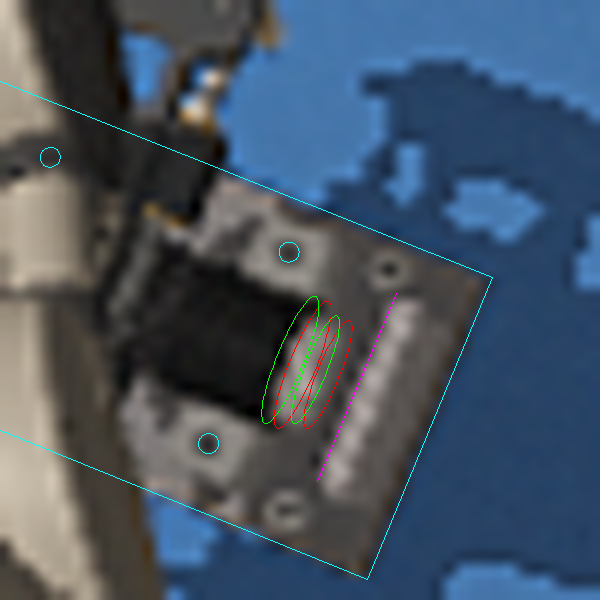

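```bash
python3 -m creep '[{"dx":0,"dy":0.003,"dz":-0.001,"rx":0,"ry":0,"rz":0,"gripper":0.3},{"dx":0,"dy":0.006,"dz":-0.002,"rx":0,"ry":0,"rz":0,"gripper":0.3},{"dx":0,"dy":0.006,"dz":-0.002,"rx":0,"ry":0,"rz":0,"gripper":0.3}]';python3 st.py
python3 -m creep '[{"dx":0,"dy":0.002,"dz":0,"rx":0,"ry":0,"rz":0,"gripper":0.3},{"dx":0,"dy":0.004,"dz":0,"rx":0,"ry":0,"rz":0,"gripper":0.3},{"dx":0,"dy":0.004,"dz":0,"rx":0,"ry":0,"rz":0,"gripper":0.3}]';python3 st.py
python3 -m creep '[{"dx":0,"dy":0.002,"dz":0,"rx":0,"ry":0,"rz":0,"gripper":0.3},{"dx":0,"dy":0.003,"dz":0,"rx":0,"ry":0,"rz":0,"gripper":0.3},{"dx":0,"dy":0.003,"dz":0,"rx":0,"ry":0,"rz":0,"gripper":0.3}]';python3 st.py
```

```text
time: 7.68
tool_pos: [0.5264, 0.2325, 0.0683]
tool_rot: [-1.571, 0.001, -0.36]
contact_force: [0.1, -0.1, -2.7]
opening: 0.0396
t 7.675 pos [0.5264 0.2325 0.0683] rotdeg [-90.0304   0.0323 -20.6039] open 0.039602857548248195 
Ftool [ 0.0921  2.6944 -0.0203] Ttool [-0.0644 -0.0085 -0.1064]
time: 8.05
tool_pos: [0.5265, 0.2326, 0.0644]
tool_rot: [-1.571, 0.0, -0.359]
contact_force: [0.8, -0.5, -2.2]
opening: 0.0391
t 8.05 pos [0.5265 0.2326 0.0644] rotdeg [-90.0231   0.0192 -20.5968] open 0.03913811449583255 
Ftool [ 0.8847  2.2482 -0.1619] Ttool [-0.059  -0.0287 -0.068 ]
time: 8.43
tool_pos: [0.5266, 0.2326, 0.0616]
tool_rot: [-1.571, 0.0, -0.36]
contact_force: [-0.2, -0.2, -1.9]
opening: 0.0392
t 8.425 pos [0.5266 0.2326 0.0616] rotdeg [-90.0119   0.0051 -20.5995] open 0.0391629790298741 
Ftool [-0.117   1.9059 -0.2052] Ttool [-0.0294 -0.0593 -0.1377]
```

```bash
for i in 1 2 3; do :; done
python3 -m creep '[{"dx":0,"dy":0.0015,"dz":0,"rx":0,"ry":0,"rz":0,"gripper":0.3},{"dx":0,"dy":0.0015,"dz":0,"rx":0,"ry":0,"rz":0,"gripper":0.3}]' >/dev/null;python3 st.py
python3 -m creep '[{"dx":0,"dy":0.001,"dz":0,"rx":0,"ry":0,"rz":0,"gripper":0.3},{"dx":0,"dy":0.001,"dz":0,"rx":0,"ry":0,"rz":0,"gripper":0.3}]'>/dev/null;python3 st.py
python3 -m creep '[{"dx":0,"dy":0.001,"dz":0,"rx":0,"ry":0,"rz":0,"gripper":0.3},{"dx":0,"dy":0.001,"dz":0,"rx":0,"ry":0,"rz":0,"gripper":0.3}]'>/dev/null;python3 st.py
```

```text
t 8.675 pos [0.5265 0.2326 0.0601] rotdeg [-90.0135   0.0065 -20.5939] open 0.038996320162795146 
Ftool [-0.3217  1.8363 -0.5831] Ttool [-0.0358 -0.032  -0.0452]
t 8.925 pos [0.5267 0.2326 0.0592] rotdeg [-90.0005  -0.0081 -20.5996] open 0.03920570873229205 
Ftool [0.6869 1.2517 0.1304] Ttool [-0.0336  0.0071 -0.1027]
t 9.175 pos [0.5271 0.2327 0.0584] rotdeg [-89.9691  -0.0591 -20.6057] open 0.039123009985664474 
Ftool [1.6793 0.858  0.3965] Ttool [ 0.0239 -0.0027 -0.2949]
```

```bash

python3 -m creep '[{"dx":0.0015,"dy":0,"dz":0,"rx":0,"ry":0,"rz":0,"gripper":0.3},{"dx":0.0015,"dy":0,"dz":0,"rx":0,"ry":0,"rz":0,"gripper":0.3}]' >/dev/null;python3 st.py
python3 -m creep '[{"dx":0,"dy":0.001,"dz":0,"rx":0,"ry":0,"rz":0,"gripper":0.3},{"dx":0,"dy":0.001,"dz":0,"rx":0,"ry":0,"rz":0,"gripper":0.3}]'>/dev/null;python3 st.py
python3 -m creep '[{"dx":0,"dy":0.001,"dz":0,"rx":0,"ry":0,"rz":0,"gripper":0.3},{"dx":0,"dy":0.001,"dz":0,"rx":0,"ry":0,"rz":0,"gripper":0.3}]'>/dev/null;python3 st.py
```

```text
t 9.425 pos [0.5278 0.232  0.058 ] rotdeg [-90.0262   0.0292 -20.5978] open 0.03932516114291479 
Ftool [-0.3578  2.3579  0.4665] Ttool [-0.0217  0.0078 -0.0913]
t 9.675 pos [0.5282 0.2321 0.0572] rotdeg [-89.9917  -0.0252 -20.5978] open 0.039327092868371896 
Ftool [ 0.9876  1.3276 -0.8148] Ttool [ 0.0149  0.0232 -0.2662]
t 9.925 pos [0.5286 0.2321 0.0567] rotdeg [-89.9568  -0.0775 -20.6146] open 0.03906434482945696 
Ftool [ 1.7418 -2.8128 -0.9124] Ttool [-0.0773  0.1456 -0.3525]
```

```bash

python3 -m creep '[{"dx":0.0008,"dy":0,"dz":0,"rx":0,"ry":0,"rz":0,"gripper":0.3},{"dx":0.0008,"dy":0,"dz":0,"rx":0,"ry":0,"rz":0,"gripper":0.3}]' >/dev/null;python3 st.py
python3 -m creep '[{"dx":0,"dy":0.0005,"dz":0,"rx":0,"ry":0,"rz":0,"gripper":0.3},{"dx":0,"dy":0.0005,"dz":0,"rx":0,"ry":0,"rz":0,"gripper":0.3}]'>/dev/null;python3 st.py
```

```text
t 10.175 pos [0.5288 0.2321 0.0566] rotdeg [-89.9683   0.0005 -20.6167] open 0.038930357128466604 
Ftool [-0.0794 -5.4948 -0.3397] Ttool [-0.0715  0.2107  0.093 ]
t 10.425 pos [0.5288 0.2321 0.0566] rotdeg [-89.965   -0.0133 -20.6156] open 0.039253112154329715 
Ftool [-1.9482 -8.9412 -1.7351] Ttool [-0.1557  0.2223  0.2278]
```

```bash

python3 -m creep '[{"dx":-0.0003,"dy":0,"dz":0,"rx":0,"ry":0.006,"rz":0,"gripper":0.3},{"dx":-0.0003,"dy":0,"dz":0,"rx":0,"ry":0.012,"rz":0,"gripper":0.3}]' >/dev/null;python3 st.py
for i in 1 2 3; do python3 -c "
from cell import read_camera;read_camera('top')";python3 st.py;done
```

```text
t 10.675 pos [0.5288 0.2321 0.0566] rotdeg [-89.9717  -0.0633 -21.2275] open 0.039487705969202834 
Ftool [-1.196  -7.8288 -0.1475] Ttool [-0.1111 -0.4892  0.059 ]
t 10.725 pos [0.5288 0.2321 0.0566] rotdeg [-89.977   -0.0626 -21.2328] open 0.038974445648204174 
Ftool [-0.885  -7.4096 -1.1558] Ttool [-0.1918 -0.4265  0.0552]
t 10.775 pos [0.5288 0.2321 0.0566] rotdeg [-89.978   -0.0636 -21.2134] open 0.039012209521737194 
Ftool [-0.5413 -9.3133 -0.8602] Ttool [-0.1506 -0.4219  0.0276]
t 10.825 pos [0.5288 0.2321 0.0566] rotdeg [-89.978   -0.0629 -21.2084] open 0.039077932401387 
Ftool [-0.2666 -8.5825 -2.3862] Ttool [-0.1941 -0.3567  0.0334]
```

```bash

python3 -m creep '[{"dx":-0.0002,"dy":0,"dz":-0.0003,"rx":0,"ry":-0.004,"rz":0,"gripper":0.3},{"dx":-0.0002,"dy":0,"dz":-0.0003,"rx":0,"ry":-0.007,"rz":0,"gripper":0.3},{"dx":-0.0002,"dy":0,"dz":-0.0003,"rx":0,"ry":-0.007,"rz":0,"gripper":0.3}]' >/dev/null;
cat > avg.py <<'E'
from h import *
from cell import status,read_camera
np.set_printoptions(precision=3,suppress=True)
L=[]
for i in range(8):
    p,d=read_camera('scene'); s=status.observe(); M=R.from_euler('xyz',s['tool_rot']).as_matrix()
    L.append(np.r_[M.T@s['contact_force'],M.T@s['torque'],s['tool_pos']*1e3,np.degrees(s['tool_rot'])])
np.savez('last.npz',p=p,d=d)
L=np.array(L);m=L.mean(0);print(s['time'],'F',m[:3],'T',m[3:6],'pos',m[6:9],'rot',m[9:],'open',s['opening']);print('sd',L.std(0)[:6])
print('T at TCP (less lever .15): x',m[3]-.15*m[2],'z',m[5]+.15*m[0])
E
python3 avg.py
```

```text
11.6 F [ 0.139 -7.381  0.17 ] T [ 0.02  -0.03  -0.067] pos [528.759 232.112  56.591] rot [-89.932  -0.08  -20.862] open 0.03927283603291334
sd [0.246 0.275 0.427 0.038 0.029 0.022]
T at TCP (less lever .15): x -0.005575715235674326 z -0.045628791606317276
```

```bash

python3 -m creep '[{"dx":0,"dy":0.0002,"dz":0,"rx":0,"ry":0,"rz":0,"gripper":0.3},{"dx":0,"dy":0.0002,"dz":0,"rx":0,"ry":0,"rz":0,"gripper":0.3},{"dx":0,"dy":0.0002,"dz":0,"rx":0,"ry":0,"rz":0,"gripper":0.3}]' >/dev/null; python3 avg.py
python3 - <<'E'
from h import *
from cell import read_camera
p=np.load('last.npz')['p'];crop(p,275,110,100,75,8,'pics/scene6.png')
cv2.imwrite('pics/scene6f.png',cv2.resize(p[:,:,::-1],(800,600),interpolation=cv2.INTER_CUBIC))
p,d=read_camera('top');crop(p,165,155,60,50,12,'pics/top6.png')
E
```

```text
12.375 F [-0.631 -8.74  -0.156] T [-0.053 -0.022  0.035] pos [528.762 232.114  56.583] rot [-89.929  -0.084 -20.863] open 0.03889340943200426
sd [0.584 0.381 0.292 0.033 0.022 0.022]
T at TCP (less lever .15): x -0.029249630433839886 z -0.05985462116365653
```

View pics/scene6.png

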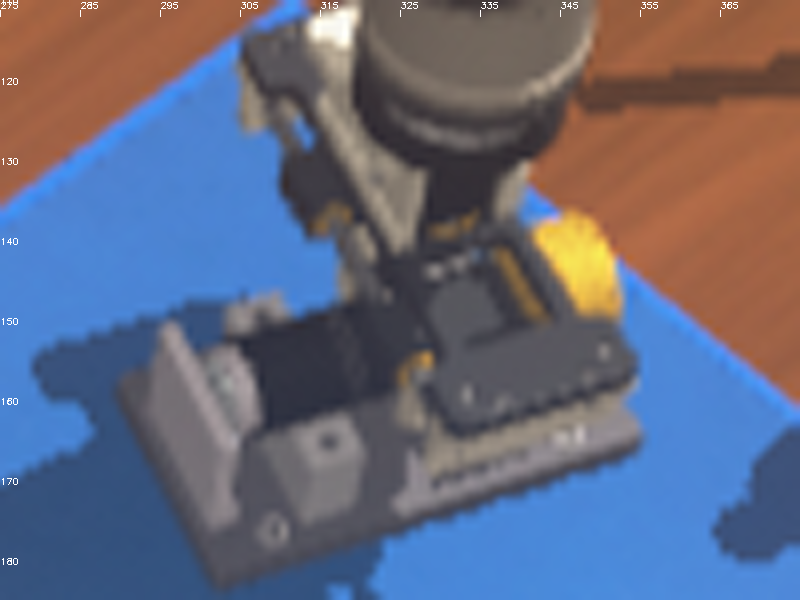

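View pics/top6.png

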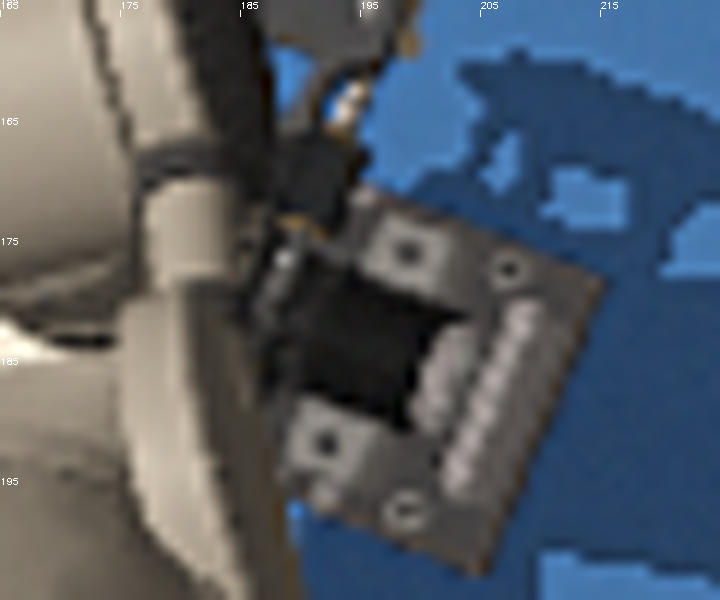

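View pics/scene6f.png

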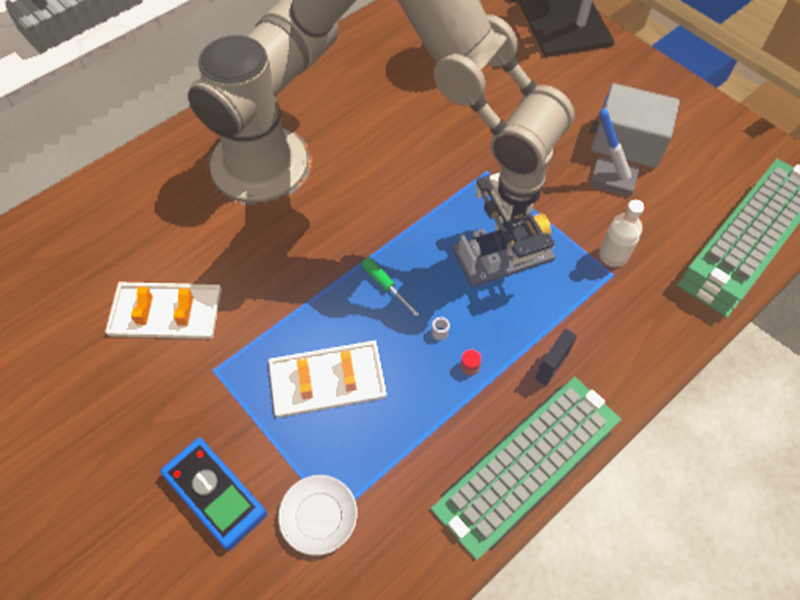

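```bash

python3 -m creep '[{"dx":-0.0001,"dy":0,"dz":0,"rx":0,"ry":0,"rz":0,"gripper":0.3},{"dx":-0.0001,"dy":0,"dz":0,"rx":0,"ry":0,"rz":0,"gripper":0.3}]' >/dev/null; python3 avg.py
python3 - <<'E'
from h import *
k=12;c=(438,375)
p=atz('top',(c[0]+.5)/k-.5+165,(c[1]+.5)/k-.5+155,.06)[:2];d=p-np.array((.528,.2264));a=np.radians(69.4);print(d@[np.cos(a),np.sin(a)],d@[-np.sin(a),np.cos(a)])
E
```

```text
13.075 F [ 0.096 -8.953 -0.042] T [-0.056 -0.035 -0.029] pos [528.76  232.129  56.587] rot [-89.927  -0.095 -20.861] open 0.03952312899209005
sd [0.463 0.512 0.638 0.039 0.046 0.022]
T at TCP (less lever .15): x -0.04951480815914627 z -0.014552744565682223
-0.06266441390611488 0.0003863024050202247
```

```bash
python3 -c "
from cell import robot;print(robot.hand_in())"; python3 st.py
```

```text
the job is handed in; nothing more can be done
None
the job is handed in; nothing more can be done
```

The lens is lying in the V-cradle with its brass ring past the open end. The arm is still gripping it at 40 N and pressing it straight down. I handed the job in at about 13 s of the 51 s allowed.

**Last checks before hand-in:**
- **Push:** the wrist read 9.0 N upward against the tool. Adding the lens's weight of about 2.4 N, the flanks carry about 11.4 N.
- **Even bearing:** sideways force was 0.1 N and force along the barrel about 0 N. Turning moments in yaw and pitch were 0.05 Nm or less, so both flanks and both saddles are loaded. This is inferred from forces and moments. I cannot see the contact directly, and single readings scatter by about 0.5 N.
- **Position:** the top camera put the tube's end 62.7 mm from the cradle's centre, where 62 mm was wanted. Sideways it was 0.4 mm off.
- **Bystanders:** the last overall scene picture shows the other things on the bench where they started.

**Errors and disagreements along the way:**
- My first move command was refused for missing keys; nothing moved.
- The two cameras disagreed by about 4 to 5 mm on absolute position, so I relied on lens-to-cradle differences.
- Before lowering, they also disagreed by about 4 mm on the lens's position along the barrel. I took the middle and moved it 2 mm back towards the stop.
- The tube first touched one flank about 2 mm off to the side. I then used the force readings to remove the sideways force and a 0.2 to 0.4 Nm yaw moment.

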